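Load the single-file accessory dock in order and shut its gate

ROBOT

A 6-joint arm with a two-finger parallel gripper is mounted at the origin on the work surface; the furniture and walls round the work are solid. World frame = base frame: x ahead of the robot, y to its left, z up, the work surface at z = 0. Lengths are in mm, angles in rad, forces in N, time in s.
With the tool pointing down it reaches from about 400 to 925 mm from the base axis. Payload 12.5 kg.
Tool frame: the origin (TCP) lies midway between the tips of the shut fingers; the grasp point (between the pads) lies 19 mm behind it; z points along the fingers, y is the line along which they close (so a half turn about z gives the same grasp; the last joint's range is limited). The gripper opens to 95 mm and grips with 3 to 60 N. Pads are 20 mm wide; open, the fingers measure 119 mm over their backs; the gripper's body (75 mm by 180 mm) begins 59 mm behind the grasp point.
Start: joints at [1.134, 0.491, 1.559, -0, 1.092, -0.106], TCP at [202.984, 591.138, 214.661] pointing down, gripper open.
Joint ranges: [-3.1, 3.1], [-0.84, 2.19], [0.05, 2.79], [-1.13, 4.28], [0.06, 2.93], [-2.69, 2.69]. Speed limits (rad/s): [2.22, 2.22, 2.79, 3.14, 3.14, 3.14].

INTERFACE

Orientations are given as [roll, pitch, yaw] about the fixed x, y, z axes, in that order (R = Rz(yaw) Ry(pitch) Rx(roll)).
In Python, from cell import state, viewer, env, models gives the robot as it stands. The module is installed in compiled form; this text tells all that it offers.
- The arm moves only by the tool arm_command, never from a script. Its argument "rows" is a list of rows, each a list of 2 entries, a list of its own where there are three numbers: the shift along the tool's x, y, z normalised to -1 to 1, where 1 is 0.25 m, then the turn about the tool's z normalised to -1 to 1, where 1 is pi rad. A call has exactly 5 rows; each row shifts and turns the commanded pose from where the row before left it, along the tool's axes as they then stand; what a row does not reach is not made up. A row lasts 1/10 s, in which the tool goes at most 50 mm and 8.59 degrees, less where a joint would pass 70% of its speed; a pose out of reach is approached as far as the arm can. A call with a number of a shift or a turn outside -1 to 1 is refused whole. A call with a gripper value outside its range is refused whole. "claw" is the opening, from 0 (shut) to 1 (fully open), set as the call begins (left out, the last holds). The fingers move at their own pace and stop on an object; the grip force is fixed at half the most. Time passes only in rows, so rows that do not move let the fingers close, or fill a call up. It gives the time, the measured TCP pose, the force, the opening and the grip force at its end, in the units of the state.
- state(): the state, without advancing time (a new reading comes with each control period).
- viewer.read_camera(name): name is "scene" or "side" or "wrist"; returns (picture, depth): 384x512x3 uint8, red, green, blue; 384x512 float32, mm along the optical axis (not along the pixel's ray), 0 where there is no reading.
- viewer.get_calibration(name): a dict with "camera_matrix" (3x3 intrinsics, pixels), "world_to_cam" (4x4, takes a point from world to camera coordinates). Camera axes: x right, y up, looking along -z (the intrinsics and any distortion apply to the point x, -y, -z); pixel columns grow to the right and rows downward; lengths in mm; the calibration is good to about 2 mm. A picture is of the moment at which its call begins: read the wrist's pose just before it. get_calibration takes no time and is no camera call; for the wrist camera it gives the pose at the moment of the call.
- env.job_done(): hands the job in; it is judged then, once.
Trained networks look in the newest picture that a camera, given by its name, has taken for a name from the list of things; names that differ only in an ending like _2 or _b are one class to them, and where a whole thing is asked for, a point or a joint stands for the part that bears it (a point fixed in the world has none). Each returns a list of dicts, best first, with "confidence" (0 to 1); they miss things now and then, are a little off and sometimes report something else, mostly with a low value. They report only what shows in the picture. A call takes as long as a camera call.
- models.search_frame(camera, label): "position" ([x, y, z] in mm, in world coordinates, good to about 4 mm: the middle of the surface that is visible of it).
- models.mark_of(camera, label): "position" ([x, y, z] in mm, in world coordinates, good to about 4 mm: a listed point, or the origin of a listed thing).
The state is a dict: "t": time; "joints": joint angles; "qvel": joint speeds; "tau": joint torques, N m; "eef_pos": TCP position; "tcp_rot": TCP orientation; "ft_force": force on the tool from outside, world axes, zero at the start; "moment": the same for the moment, N m; "opening": opening from 0.0 (shut) to 1.0 (fully open); "grip_force": force on a finger pad.
Only numpy, scipy, OpenCV 4.12 (cv2) and the standard library are available. Lean on these libraries where they do the work, as an engineer would, in place of code of your own. Each camera call takes 0.05 s, during which the arm holds its last target. There are 200 camera calls.

TASK

Load the white accessory dock by the microscope: swing its orange gate open, slide the black filter case endways into the lane first and then the white slide carton behind it, both lying flat as they are now. When both are right inside, swing the gate fully shut behind them and let go; leave the timer, the small black control box and the round objective case where they stand.

Things in the scene. Friction and masses are not known exactly. Their poses are not given: they have to be found in the camera images.
- dock: White dock fixed to the bench: a straight lane, 70 mm wide, between walls 10 mm thick and 42 mm high; closed at the back, floorless (things slide in along the bench). Origin: middle of the lane's mouth on the bench top; x axis into the lane, y across it, z up. The mouth flares to about 82 mm over the first 16 mm. The two boxes (91 + 80 mm) fill the lane but for 11 mm.
- dock_back (a point): Middle of the back wall's inner face at bench height, 182 mm in from the mouth. From 45 mm inside the mouth to the back, lips 37 mm above the bench reach over both edges of the lane and leave a slot 42 mm wide, so nothing can be put in from above. Pushing the second box pushes the first ahead of it to the back.
- gate (a joint): Orange gate bar, 96 mm long, 8 mm thick, 6 to 32 mm above the bench, on an upright hinge at the dock's -y side. 0 = shut across the mouth (inner face 4 mm outside it, bar along the dock's +y); it opens outwards, its end swinging towards the dock's -x, then -y; pi/2 = straight out, stop at 2.3 rad. Stays where left (0.5 N at the pin moves it). Starts 0 to 0.4 rad.
- gate_pin (a point): Steel handle pin standing upright on the gate, 14 mm thick, from 32 to 52 mm above the bench, 62 mm from the hinge axis; this point lies on its axis 52 mm above the bench.
- gate_hinge (a point): Point on the gate's hinge axis, 52 mm above the bench (50 mm to the dock's -y side of the lane's middle and 8 mm outside the mouth).
- filter_case_center (a point): Black flat filter case with a white paper label on top, 61 x 91 x 28 mm, 0.14 kg; the point is its centre, 14 mm above its underside. Its y axis runs along its 91 mm length, x across its 61 mm width, z up through its top. It can be gripped across its 61 mm width.
- slide_carton_center (a point): White slide carton with pale blue printing, 55 x 80 x 30 mm, 0.19 kg; the point is its centre, 15 mm above its underside. Its y axis runs along its 80 mm length, x across its 55 mm width, z up through its top. It can be gripped across its 55 mm width.
- shutter_box: Small black control box with two yellow marks, 35 x 100 x 32 mm, origin under its centre; a bystander, not to be loaded.
- timer: White countdown timer with a red and two grey buttons, 62 x 62 x 20 mm, origin under its centre; a bystander.
- objective_case: Upright round case, black below and pale blue above, 37 mm across, 67 mm high, origin under its centre; a bystander.

How it is judged (in metres and radians):
On the way, in this order (a step that is already met when the one before it is completed fails the run):
1. the gate has been swung open (more than 1.2 rad) (value of joint gate above 1.2 rad), for 0.2 s.
2. the filter case's centre is inside the lane (past the mouth) and the slide carton is still outside (x of filter_case_center in the frame of dock above 0.01 m and y of filter_case_center in the frame of dock between -0.02 and 0.02 m and angle between filter_case_center's own z axis and vertical below 0.15 rad and x of slide_carton_center in the frame of dock below -0.03 m), for 0.2 s.
3. the slide carton's centre is inside the lane too, with the filter case ahead of it (x of slide_carton_center in the frame of dock above 0.02 m and y of slide_carton_center in the frame of dock between -0.02 and 0.02 m and angle between slide_carton_center's own z axis and vertical below 0.15 rad and x of filter_case_center in the frame of dock above 0.09 m), for 0.2 s.
At the end, for the whole second after the job is handed in: The gate is shut (within 0.1 rad); behind it lie the filter case at the back of the lane (centre 118 to 145 mm from the mouth) and the slide carton in front of it (centre 34 to 60 mm from the mouth), both lying flat (within 0.15 rad), lengthways, within 20 mm of the lane's middle (value of joint gate below 0.1 rad and x of filter_case_center in the frame of dock between 0.118 and 0.145 m and y of filter_case_center in the frame of dock between -0.02 and 0.02 m and angle between each of filter_case_center, slide_carton_center's own z axis and vertical below 0.15 rad and x of slide_carton_center in the frame of dock between 0.034 and 0.06 m and y of slide_carton_center in the frame of dock between -0.02 and 0.02 m); the robot touches nothing.
It fails at once if a bystander is pushed more than 30 mm from its place (distance of any of shutter_box, timer, objective_case from where it was at the start of the episode above 0.03 m).
It also fails if it takes over 72 s, if anything falls off the work surface, if the arm or the gripper's body presses on something with over 40 N, if the wrist force passes 120 N, or if a joint passes its speed limit or range.

## Working session

There is one attempt and no reset: what is moved stays moved. The work goes in short steps, Python scripts to look and compute and a tool call to move; the robot and the scene stay as the last step left them, time stands still between calls to the robot, and variables do not carry over. Pictures are saved under pics/ and viewed, at most 10 in all, crops included, and the job is handed in when it is done.

Besides the shell and the picture viewer there is one more tool, called after "Emit:" as name(argument=value, ...), one argument or row to a line, values as JSON. arm_command: Moves the arm, as the interface text tells. Scaled input: -1 to 1 covers 0.25 m each way for a shift and pi rad each way for a turn. Its arguments: {"type":"object","properties":{"rows":{"type":"array","items":{"type":"array"}},"claw":{"type":"number"}},"required":["rows"]}

```bash
mkdir -p pics; python3 - <<'E'
from cell import state, viewer, env, models
import cv2, numpy as np
s=state(); print(s['t'],s['eef_pos'],s['tcp_rot'],s['opening'])
ims=[]
for c in ('scene','side'):
    im,d=viewer.read_camera(c); ims.append(im[:,:,::-1])
    for l in ('dock','dock_back','gate_pin','gate_hinge','filter_case_center','slide_carton_center','shutter_box','timer','objective_case'):
        r=models.mark_of(c,l)
        print(c,l,[(np.round(q['position']).tolist(),round(q['confidence'],2)) for q in r[:2]])
cv2.imwrite('pics/a.png',ims[0]);cv2.imwrite('pics/b.png',ims[1])
E
```

```text
0.0 [202.89767414 590.91280384 214.08225713] [-3.14054859e+00 -9.66343983e-05  2.81077016e+00] 1.0009657910900691
scene dock [([424.0, 12.0, 1.0], 0.55)]
scene dock_back [([348.0, -153.0, -2.0], 0.96)]
scene gate_pin [([449.0, 36.0, 50.0], 0.7)]
scene gate_hinge [([388.0, 39.0, 52.0], 0.78)]
scene filter_case_center [([507.0, 253.0, 11.0], 0.59)]
scene slide_carton_center [([382.0, 232.0, 15.0], 0.81)]
scene shutter_box [([279.0, 235.0, -4.0], 0.85), ([426.0, 10.0, 3.0], 0.3)]
scene timer [([395.0, -304.0, -2.0], 0.69)]
scene objective_case [([618.0, 334.0, -4.0], 0.82)]
side dock [([426.0, 10.0, 0.0], 0.63)]
side dock_back [([346.0, -158.0, 1.0], 0.74)]
side gate_pin [([449.0, 36.0, 56.0], 0.72)]
side gate_hinge [([384.0, 38.0, 49.0], 0.53)]
side filter_case_center [([507.0, 257.0, 13.0], 0.71)]
side slide_carton_center [([381.0, 234.0, 14.0], 0.68)]
side shutter_box [([281.0, 231.0, -0.0], 0.61)]
side timer [([394.0, -303.0, 2.0], 0.43)]
side objective_case [([618.0, 333.0, -2.0], 0.61), ([448.0, 33.0, 52.0], 0.42)]
```

View pics/a.png

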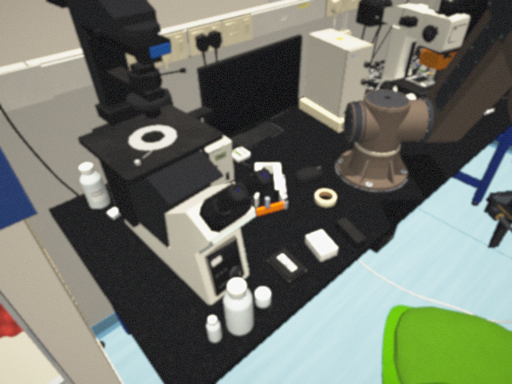

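View pics/b.png

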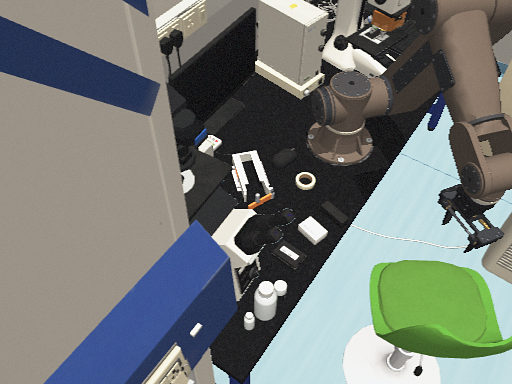

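The scene view shows the dock at about (265,185) with the orange gate at (270,210), the carton at (322,245), the filter case at (287,263) and the control box at (352,230). The microscope eyepieces overhang near (230,205). In the side view the dock is at (252,178), the carton at (313,230) and the case at (289,252). Next I'll make a top-down map of heights and colours.

```bash
cat > h.py <<'E'
from cell import state, viewer, env, models
import cv2, numpy as np
def cloud(c):
    im,d=viewer.read_camera(c); k=viewer.get_calibration(c); K=k['camera_matrix']; T=np.linalg.inv(k['world_to_cam'])
    v,u=np.mgrid[:384,:512]; d=d.astype(float)
    P=np.stack([(u-K[0][2])/K[0][0]*d,-(v-K[1][2])/K[1][1]*d,-d,np.ones_like(d)],-1)@T.T
    m=d>0
    return P[m][:,:3],im[m]
E
python3 - <<'E'
from h import *
# map: x 200..700 -> row up, y 400..-350 -> col ; 1px = 2mm /then scale 2
out=[]
for c in ('scene','side'):
    P,C=cloud(c)
    col=np.zeros((300,375,3),np.uint8); H=np.zeros((300,375))
    o=np.argsort(P[:,2]); P=P[o];C=C[o]
    r=((780-P[:,0])/2).astype(int); q=((400-P[:,1])/2).astype(int)
    ok=(r>=0)&(r<300)&(q>=0)&(q<375)&(P[:,2]<600)&(P[:,2]>-40)
    col[r[ok],q[ok]]=C[ok][:,::-1]; H[r[ok],q[ok]]=P[ok][:,2]
    hm=cv2.applyColorMap(np.clip(H,0,255).astype(np.uint8),cv2.COLORMAP_JET)
    out.append(np.hstack([cv2.dilate(col,np.ones((3,3))),cv2.dilate(hm,np.ones((3,3)))]))
    np.save(c+'H.npy',H)
    np.save(c+'P.npy',P)
    # coarse max height grid around dock
    print(c)
    for x in range(620,260,-40):
        print(x,[int(max([0,*P[(abs(P[:,0]-x)<20)&(abs(P[:,1]-y)<20)&(P[:,2]<900),2]])) for y in range(320,-280,-40)])
cv2.imwrite('pics/c.png',np.vstack(out))
E
```

```text
scene
620 [416, 393, 346, 304, 304, 362, 363, 363, 362, 363, 346, 0, 0, 324, 0]
580 [409, 259, 3, 3, 2, 2, 362, 0, 0, 347, 346, 0, 166, 148, 0]
540 [25, 30, 29, 30, 2, 3, 3, 3, 0, 0, 0, 0, 168, 167, 0]
500 [26, 30, 32, 30, 2, 3, 3, 32, 0, 0, 0, 0, 167, 166, 0]
460 [4, 31, 26, 2, 2, 4, 3, 67, 43, 43, 0, 0, 165, 164, 0]
420 [3, 31, 32, 33, 2, 2, 3, 34, 2, 5, 1, 0, 2, 2, 4]
380 [2, 32, 33, 33, 2, 3, 2, 46, 43, 45, 43, 44, 44, 5, 6]
340 [0, 29, 32, 33, 2, 3, 4, 2, 3, 44, 45, 45, 44, 3, 4]
300 [0, 34, 34, 34, 2, 2, 18, 21, 2, 19, 22, 44, 40, 4, 3]
side
620 [418, 398, 349, 308, 308, 365, 366, 366, 366, 365, 313, 0, 0, 0, 0]
580 [409, 9, 9, 6, 4, 0, 365, 0, 0, 353, 348, 0, 0, 0, 0]
540 [25, 34, 37, 32, 6, 0, 0, 0, 0, 0, 0, 0, 169, 167, 0]
500 [8, 36, 36, 36, 0, 0, 0, 37, 8, 5, 7, 8, 173, 172, 0]
460 [9, 32, 28, 7, 8, 0, 8, 71, 46, 47, 46, 8, 166, 165, 0]
420 [7, 35, 39, 38, 8, 0, 9, 37, 11, 49, 51, 49, 53, 6, 11]
380 [8, 38, 38, 39, 11, 6, 7, 49, 48, 51, 47, 49, 49, 42, 8]
340 [6, 31, 35, 38, 8, 9, 7, 8, 13, 47, 52, 50, 45, 7, 11]
300 [2, 45, 42, 39, 9, 9, 24, 9, 8, 36, 31, 52, 44, 11, 8]
```

View pics/c.png

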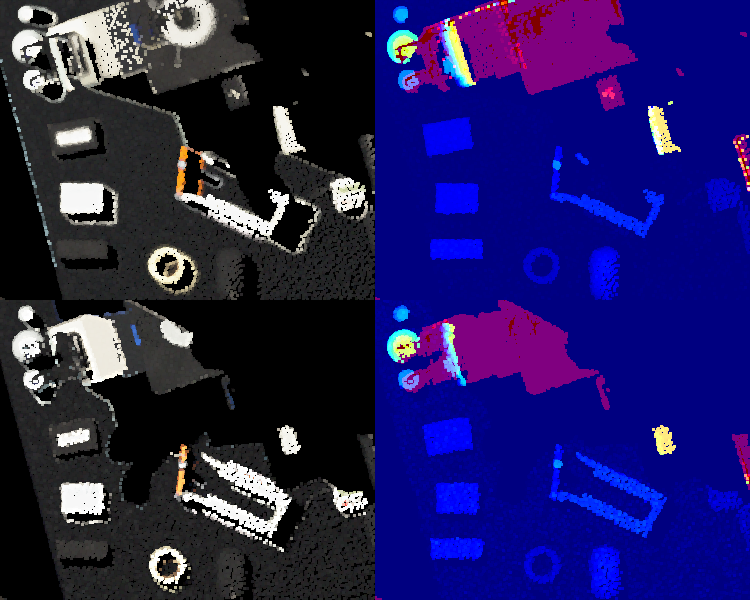

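The top-down map (2 mm per pixel) shows the case at (75,138), the carton at (88,198), the control box at (80,248) and the tape ring at (170,267). The dock lane runs from (180,185) to lower right, and the tall microscope is above row 110. Now I'll fit the orientations and check the eyepiece heights.

```bash
python3 - <<'E'
from h import *
for c,off in (('scene',0),('side',4)):
    P=np.load(c+'P.npy')
    for n,(x,y),R,z0 in (('case',(507,254),62,16),('carton',(382,232),55,18)):
        m=(np.hypot(P[:,0]-x,P[:,1]-y)<R)&(P[:,2]>z0+off)&(P[:,2]<50)
        Q=P[m][:,:2].astype(np.float32)
        print(c,n,m.sum(),cv2.minAreaRect(Q), np.median(P[m][:,2]))
    # dock walls top
    m=(P[:,2]>36+off)&(P[:,2]<58)&(P[:,0]>280)&(P[:,0]<480)&(P[:,1]<45)&(P[:,1]>-190)
    Q=P[m][:,:2].astype(np.float32); print('dock',len(Q),cv2.minAreaRect(Q))
    # stuff above near dock/workspace
    m=(P[:,2]>90)&(P[:,2]<700)&(P[:,0]>300)&(P[:,0]<570)&(P[:,1]<350)&(P[:,1]>-250)
    Q=P[m]; print('tall',len(Q), Q[::max(1,len(Q)//12)].round().tolist())
    im,d=viewer.read_camera(c); k=viewer.get_calibration(c); K=k['camera_matrix']; T=np.linalg.inv(k['world_to_cam'])
    for u,v in ((230,205),(245,195),(215,210),(255,185)) if c=='scene' else ((250,235),(268,230),(288,215),(240,225)):
        z=d[v,u]; print((u,v),z,(T@[(u-K[0][2])/K[0][0]*z,-(v-K[1][2])/K[1][1]*z,-z,1])[:3].round() if z else '')
E
```

```text
scene case 672 ((506.77044677734375, 253.36911010742188), (61.30413055419922, 92.04698181152344), 10.802143096923828) 27.077056486027004
scene carton 499 ((382.24652099609375, 236.0395050048828), (80.82599639892578, 58.286373138427734), 89.98149871826172) 29.479878985958294
dock 340 ((391.7010803222656, -65.49378967285156), (171.6710205078125, 220.52032470703125), 1.0901299715042114)
tall 547 [[524.0, -160.0, 90.0], [520.0, -159.0, 102.0], [534.0, -158.0, 111.0], [485.0, -169.0, 120.0], [525.0, -158.0, 128.0], [487.0, -171.0, 135.0], [531.0, -156.0, 143.0], [539.0, -152.0, 151.0], [504.0, -168.0, 158.0], [554.0, -153.0, 163.0], [561.0, -161.0, 164.0], [544.0, -170.0, 165.0], [565.0, -68.0, 345.0]]
(230, 205) 616.2693 [686. 344. 380.]
(245, 195) 601.41425 [663. 357. 402.]
(215, 210) 656.4321 [703. 309. 347.]
(255, 185) 643.9107 [629. 325. 388.]
side case 488 ((507.5569152832031, 253.59292602539062), (62.8421745300293, 91.51519775390625), 7.9608354568481445) 28.453973690290923
side carton 371 ((383.0982971191406, 233.73043823242188), (83.19986724853516, 58.26217269897461), 89.05658721923828) 30.464019115160227
dock 440 ((392.4188537597656, -57.715721130371094), (231.656982421875, 98.9218978881836), 63.940372467041016)
tall 170 [[476.0, -173.0, 102.0], [487.0, -168.0, 130.0], [493.0, -170.0, 141.0], [474.0, -172.0, 151.0], [512.0, -160.0, 158.0], [500.0, -175.0, 162.0], [504.0, -176.0, 164.0], [505.0, -169.0, 165.0], [502.0, -190.0, 166.0], [518.0, -179.0, 166.0], [487.0, -175.0, 168.0], [494.0, -182.0, 171.0], [564.0, -66.0, 347.0]]
(250, 235) 1191.1113 [697. 286. 356.]
(268, 230) 1135.2919 [680. 330. 411.]
(288, 215) 1161.6953 [615. 329. 411.]
(240, 225) 1272.2677 [674. 220. 304.]
```

Emit:
arm_command(
  rows=[
    [[-0.11,-0.119,0.028],0],
    [[-0.11,-0.119,0.028],0],
    [[-0.11,-0.119,0.028],0],
    [[-0.11,-0.119,0.028],0],
    [[-0.11,-0.119,0.028],0],
  ],
  claw=0.5,
)

```text
t: 1.7
eef_pos: [285.1, 404.4, 179.5]
tcp_rot: [3.141, 0.0, 2.811]
ft_force: [0.9, -0.9, 1.0]
opening: 0.636
grip_force: 0.0
```

Emit:
arm_command(
  rows=[
    [[-0.11,-0.119,0.028],0],
    [[-0.11,-0.119,0.028],0],
    [[-0.11,-0.119,0.028],0],
    [[-0.11,-0.119,0.028],0],
    [[-0.11,-0.119,0.028],0],
  ],
)

```text
t: 2.2
eef_pos: [367.0, 219.0, 144.6]
tcp_rot: [3.141, 0.001, 2.811]
ft_force: [0.0, -0.2, 0.2]
opening: 0.499
grip_force: 0.0
```

Emit:
arm_command(
  rows=[
    [[-0.11,-0.119,0.028],0],
    [[-0.11,-0.119,0.028],0],
    [[-0.11,-0.119,0.028],0],
    [[-0.11,-0.119,0.028],0],
    [[0,0,0],0],
  ],
)

```text
t: 2.7
eef_pos: [433.5, 68.9, 116.1]
tcp_rot: [3.142, 0.001, 2.807]
ft_force: [-0.4, 0.2, 0.9]
opening: 0.502
grip_force: 0.0
```

```bash
python3 - <<'E'
from h import *
s=state(); print(s['t'],s['eef_pos'])
im,d=viewer.read_camera('wrist'); cv2.imwrite('pics/d.png',im[:,:,::-1])
for l in ('dock','dock_back','gate_pin','gate_hinge'):
    r=models.mark_of('wrist',l)
    print(l,[(np.round(q['position']).tolist(),round(q['confidence'],2)) for q in r[:2]])
E
```

```text
2.7 [433.52418205  68.90009575 116.11103996]
dock []
dock_back []
gate_pin [([448.0, 34.0, 56.0], 0.83)]
gate_hinge []
```

View pics/d.png

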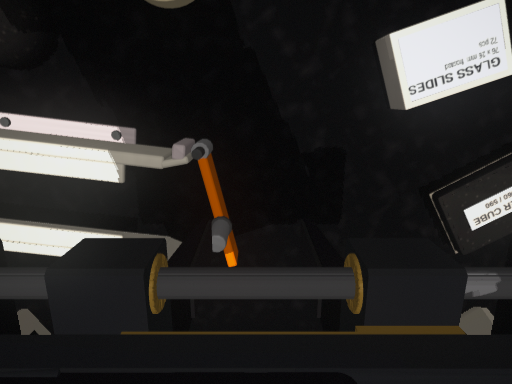

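The wrist view shows the gate bar, with the handle pin at (221,232) and the hinge at (203,150); the networks agree on the pin position. I'll grip the pin.

Emit:
arm_command(
  rows=[
    [[-0.1,-0.11,0.05],0],
    [[0,0,0.09],0],
    [[0,0,0.09],0],
    [[0,0,0.08],0],
    [[0,0,0],0],
  ],
)

```text
t: 3.45
eef_pos: [445.5, 39.1, 37.7]
tcp_rot: [-3.141, -0.003, 2.813]
ft_force: [-0.0, -0.5, 0.3]
opening: 0.495
grip_force: 0.0
```

Emit:
arm_command(
  rows=[
    [[0,0,0],0],
    [[0,0,0],0],
    [[0,0,0],0],
    [[0,0,0],0],
    [[0,0,0],0],
  ],
  claw=0,
)

```text
t: 3.95
eef_pos: [446.6, 38.1, 39.5]
tcp_rot: [3.141, 0.001, 2.811]
ft_force: [0.6, -0.3, 2.8]
opening: 0.146
grip_force: 30.1
```

```bash
cat >> h.py <<'E'
def tool(dx,dy,yaw): # world -> tool units (tool down)
    c,s=np.cos(yaw),np.sin(yaw); return np.round([(dx*c+dy*s)/250,(dx*s-dy*c)/250],3)
E
python3 - <<'E'
from h import *
a=np.radians(np.linspace(-2,84,11)); p=62*np.c_[np.cos(a),np.sin(a)]
for d in np.diff(p,axis=0): print(tool(*d,2.811))
E
```

```text
[0.013 0.035]
[0.019 0.032]
[0.023 0.029]
[0.027 0.025]
[0.031 0.021]
[0.033 0.016]
[0.036 0.011]
[0.037 0.006]
[ 0.037 -0.   ]
[ 0.037 -0.006]
```

Emit:
arm_command(
  rows=[
    [[0.013,0.035,0],0],
    [[0.019,0.032,0],0],
    [[0.023,0.029,0],0],
    [[0.027,0.025,0],0],
    [[0.031,0.021,0],0],
  ],
)

```text
t: 4.45
eef_pos: [432.1, 81.1, 39.7]
tcp_rot: [3.141, 0.002, 2.812]
ft_force: [-1.5, -6.6, 8.0]
opening: 0.14
grip_force: 30.0
```

Emit:
arm_command(
  rows=[
    [[0.033,0.016,0],0],
    [[0.036,0.011,0],0],
    [[0.037,0.006,0],0],
    [[0.037,0,0],0],
    [[0.037,-0.006,0],0],
  ],
)

```text
t: 4.95
eef_pos: [393.1, 102.7, 39.8]
tcp_rot: [3.139, 0.005, 2.811]
ft_force: [7.0, 11.3, 3.4]
opening: 0.14
grip_force: 30.0
```

Emit:
arm_command(
  rows=[
    [[0,0,0],0],
    [[0,0,0],0],
    [[0,0,0],0],
    [[0,0,0],0],
    [[0,0,0],0],
  ],
  claw=0.35,
)

```text
t: 5.45
eef_pos: [391.0, 101.7, 39.0]
tcp_rot: [-3.142, -0.0, 2.811]
ft_force: [-0.4, -0.6, 0.6]
opening: 0.347
grip_force: 0.0
```

Emit:
arm_command(
  rows=[
    [[0,0,-0.17],0],
    [[0,0,-0.17],0],
    [[-0.039,0.162,0],0],
    [[-0.039,0.162,0],0],
    [[-0.039,0.162,0],0],
  ],
)

```text
t: 5.95
eef_pos: [458.9, 208.5, 124.8]
tcp_rot: [3.141, 0.001, 2.81]
ft_force: [0.3, -0.5, 0.4]
opening: 0.348
grip_force: 0.0
```

```bash
python3 - <<'E'
from h import *
for c in('scene','side'):
    P=np.load(c+'P.npy')
    for lo in range(540,640,20):
        m=(P[:,0]>lo)&(P[:,0]<lo+20)&(P[:,1]>190)&(P[:,1]<390)&(P[:,2]>60)&(P[:,2]<450); Q=P[m]
        print(c,lo,len(Q),Q[::max(1,len(Q)//4)].round().tolist()[:5])
r=models.mark_of('scene','gate_pin')
viewer.read_camera('scene'); r=models.mark_of('scene','gate_pin'); print([(q['position'],q['confidence']) for q in r[:2]])
E
```

```text
scene 540 0 []
scene 560 0 []
scene 580 11 [[600.0, 261.0, 260.0], [597.0, 334.0, 401.0], [596.0, 324.0, 403.0], [600.0, 331.0, 404.0], [597.0, 317.0, 405.0]]
scene 600 445 [[616.0, 226.0, 60.0], [619.0, 223.0, 82.0], [607.0, 261.0, 266.0], [618.0, 339.0, 403.0], [612.0, 323.0, 416.0]]
scene 620 876 [[623.0, 229.0, 60.0], [633.0, 228.0, 118.0], [628.0, 287.0, 302.0], [624.0, 331.0, 382.0]]
side 540 0 []
side 560 0 []
side 580 4 [[599.0, 333.0, 406.0], [597.0, 320.0, 406.0], [599.0, 330.0, 407.0], [598.0, 318.0, 409.0]]
side 600 189 [[618.0, 350.0, 62.0], [613.0, 339.0, 69.0], [605.0, 336.0, 401.0], [617.0, 313.0, 409.0], [618.0, 321.0, 418.0]]
side 620 456 [[631.0, 329.0, 60.0], [624.0, 213.0, 301.0], [640.0, 295.0, 360.0], [632.0, 306.0, 390.0]]
[]
```

Emit:
arm_command(
  rows=[
    [[-0.039,0.162,0],0],
    [[-0.039,0.162,0],0],
    [[0,0,0],0.043],
    [[0,0,0],0.043],
    [[0,0,0],0.043],
  ],
  claw=1,
)

```text
t: 6.6
eef_pos: [502.2, 276.6, 123.7]
tcp_rot: [-3.14, -0.001, 2.4]
ft_force: [-0.4, -0.5, 0.5]
opening: 0.712
grip_force: 0.0
```

Emit:
arm_command(
  rows=[
    [[0,0,0],0.043],
    [[0,0,0],0.043],
    [[0,0,0],0.043],
    [[0,0,0],0.043],
    [[0,0,0],0.041],
  ],
)

```text
t: 7.1
eef_pos: [502.3, 276.4, 123.9]
tcp_rot: [-3.14, 0.0, 1.73]
ft_force: [-0.6, -0.2, 0.2]
opening: 0.997
grip_force: 0.0
```

```bash
python3 - <<'E'
from h import *
s=state(); print(s['eef_pos'],s['tcp_rot'],s['joints'])
im,d=viewer.read_camera('wrist'); cv2.imwrite('pics/e.png',im[:,:,::-1])
for l in ('filter_case_center','slide_carton_center','gate_pin','gate_hinge'):
    print(l,[(np.round(q['position']).tolist(),round(q['confidence'],2)) for q in models.mark_of('wrist',l)[:2]])
E
```

```text
[502.30056372 276.35867451 123.90400426] [-3.14042535e+00  2.97440368e-04  1.73006312e+00] [ 3.87796010e-01  5.26173654e-01  1.78242614e+00 -3.40986786e-05
  8.34197200e-01  2.28552314e-01]
filter_case_center [([505.0, 248.0, 10.0], 0.94), ([383.0, 233.0, 13.0], 0.15)]
slide_carton_center [([380.0, 234.0, 17.0], 0.75)]
gate_pin []
gate_hinge []
```

View pics/e.png

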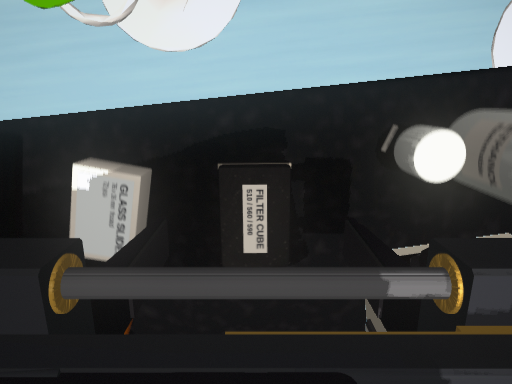

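The wrist view shows the case upright at (255,215), aligned with the tool, and the carton to the left at (110,210). The alignment is good, so I'll descend and grip.

Emit:
arm_command(
  rows=[
    [[0,0,0.119],0],
    [[0,0,0.119],0],
    [[0,0,0.119],0],
    [[0,0,0.115],0],
    [[0,0,0],0],
  ],
)

```text
t: 7.85
eef_pos: [501.2, 276.6, 3.2]
tcp_rot: [-3.136, 0.001, 1.738]
ft_force: [0.4, -0.3, 0.3]
opening: 1.0
grip_force: 0.0
```

Emit:
arm_command(
  rows=[
    [[0,0,0],0],
    [[0,0,0],0],
    [[0,0,0],0],
    [[0,0,0],0],
    [[0,0,0],0],
  ],
  claw=0,
)

```text
t: 8.35
eef_pos: [503.0, 277.6, 6.8]
tcp_rot: [3.141, -0.0, 1.736]
ft_force: [-1.4, -0.4, 1.5]
opening: 0.636
grip_force: 0.6
```

Emit:
arm_command(
  rows=[
    [[0,0,-0.012],0],
    [[0,0,0],0.049],
    [[0,0,0],0.049],
    [[0,0,0],0.049],
    [[0,0,0],0.048],
  ],
)

```text
t: 8.85
eef_pos: [502.9, 277.5, 9.3]
tcp_rot: [3.142, -0.0, 1.13]
ft_force: [0.2, -0.6, -1.2]
opening: 0.628
grip_force: 30.0
```

```bash
python3 - <<'E'
from h import *
s=state(); p=np.array(s['eef_pos']); y=s['tcp_rot'][2]; print(p,y,s['opening'],s['grip_force'])
a=1.123; O=np.array([426,10.5]); X=-np.array([np.cos(a),np.sin(a)])
print(tool(*(O-85*X-p[:2]),y),(y-a)/np.pi)
E
```

```text
[502.8889487  277.4921427    9.31955975] 1.130301752864536 0.6282948657600563 29.962750375270844
[-0.757  0.18 ] 0.0023242201232526374
```

Emit:
arm_command(
  rows=[
    [[-0.15,0.036,0],0.002],
    [[-0.15,0.036,0],0],
    [[-0.15,0.036,0],0],
    [[-0.15,0.036,0],0],
    [[-0.15,0.036,0],0],
  ],
)

```text
t: 9.35
eef_pos: [463.5, 87.4, 9.4]
tcp_rot: [3.141, -0.0, 1.131]
ft_force: [0.3, 1.3, -0.7]
opening: 0.627
grip_force: 30.0
```

```bash
python3 - <<'E'
from h import *
s=state(); p=np.array(s['eef_pos']); print(p,s['tcp_rot'][2])
ims=[]
for c in('scene','side'):
    im,d=viewer.read_camera(c); ims.append(im[:,:,::-1])
    for l in('dock','dock_back','filter_case_center','gate_pin','gate_hinge'):
        print(c,l,[(np.round(q['position']).tolist(),round(q['confidence'],2)) for q in models.mark_of(c,l)[:1]])
cv2.imwrite('pics/f.png',np.hstack([cv2.resize(ims[0][120:280,200:360],(400,400)),cv2.resize(ims[1][120:280,200:360],(400,400))]))
E
```

```text
[463.49351587  87.38513492   9.39237318] 1.130530439449428
scene dock [([383.0, 228.0, 18.0], 0.65)]
scene dock_back []
scene filter_case_center [([455.0, 64.0, 15.0], 0.83)]
scene gate_pin [([399.0, 98.0, 52.0], 0.57)]
scene gate_hinge []
side dock []
side dock_back [([346.0, -156.0, 1.0], 0.64)]
side filter_case_center [([452.0, 69.0, 15.0], 0.55)]
side gate_pin []
side gate_hinge []
```

View pics/f.png

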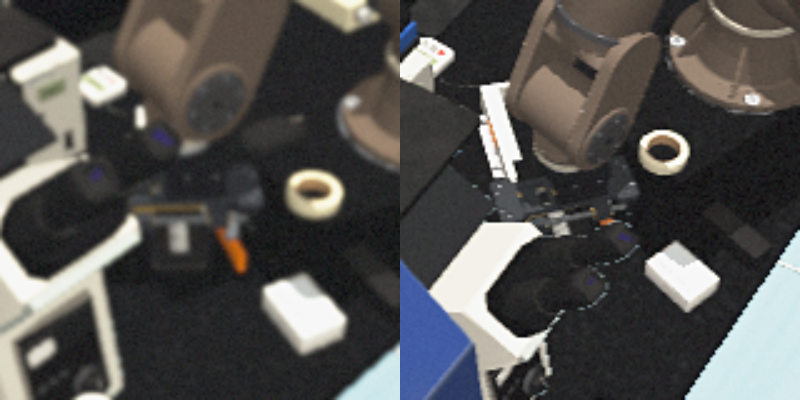

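The crops show the case held in front of the mouth, with the gate swung well clear. Inserting now.

Emit:
arm_command(
  rows=[
    [[-0.028,0,0.004],0.002],
    [[-0.028,0,0],0],
    [[-0.028,0,0],0],
    [[-0.028,0,0],0],
    [[-0.028,0,0],0],
  ],
)

```text
t: 10.45
eef_pos: [448.5, 56.4, 8.2]
tcp_rot: [3.142, -0.0, 1.123]
ft_force: [-0.2, 0.1, -0.0]
opening: 0.629
grip_force: 30.0
```

Emit:
arm_command(
  rows=[
    [[-0.028,0,0],0],
    [[-0.028,0,0],0],
    [[-0.024,0,0],0],
    [[-0.024,0,0],0],
    [[-0.02,0,0],0],
  ],
)

```text
t: 10.95
eef_pos: [435.1, 28.7, 8.1]
tcp_rot: [-3.142, -0.0, 1.124]
ft_force: [-0.8, -0.0, -1.6]
opening: 0.63
grip_force: 30.0
```

Emit:
arm_command(
  rows=[
    [[0,0,0.006],0],
    [[0,0,0],0],
    [[0,0,0],0],
    [[0.03,0,0],0],
    [[0.05,0,0],0],
  ],
  claw=0.69,
)

```text
t: 11.45
eef_pos: [444.3, 47.7, 6.7]
tcp_rot: [-3.142, -0.0, 1.123]
ft_force: [-1.0, -0.8, 0.4]
opening: 0.688
grip_force: 0.0
```

Emit:
arm_command(
  rows=[
    [[0.05,0,0],0],
    [[0.06,0,-0.02],0],
    [[0,0,0],0],
    [[0,0,0],0],
    [[0,0,0],0],
  ],
)

```text
t: 11.95
eef_pos: [455.6, 72.0, 11.6]
tcp_rot: [-3.141, 0.0, 1.124]
ft_force: [-0.4, -0.5, 0.2]
opening: 0.69
grip_force: 0.0
```

```bash
python3 - <<'E'
from h import *
s=state(); p=np.array(s['eef_pos']); print(p,s['tcp_rot'][2],s['ft_force'])
a=1.123; O=np.array([426,10.5]); X=-np.array([np.cos(a),np.sin(a)]);Y=np.array([-X[1],X[0]])
print('tcp',(p[:2]-O)@X,(p[:2]-O)@Y)
for c in('scene','side','wrist'):
    viewer.read_camera(c)
    for l in('filter_case_center',):
        for q in models.mark_of(c,l)[:1]: r=np.array(q['position']); print(c,r.round(),q['confidence'],(r[:2]-O)@X,(r[:2]-O)@Y)
E
```

```text
[455.62800748  71.98243521  11.63806265] 1.1240335939296815 [-0.36092137 -0.47351401  0.1949774 ]
tcp -68.2488186813716 0.0861113921937946
scene [426.   5.  11.] 0.82 4.423965453867218 2.568760335840889
side [422.   6.  12.] 0.65 5.5213594955931615 -1.5635182507483916
```

Emit:
arm_command(
  rows=[
    [[0,0,0],0],
    [[0,0,0],0],
    [[0,0,0],0],
    [[0,0,0],0],
    [[0,0,0],0],
  ],
  claw=0,
)

```text
t: 12.75
eef_pos: [455.9, 72.0, 11.6]
tcp_rot: [3.142, -0.0, 1.124]
ft_force: [0.6, 0.4, -0.3]
opening: 0.326
grip_force: 0.0
```

Emit:
arm_command(
  rows=[
    [[-0.03,0,0],0],
    [[-0.03,0,0],0],
    [[-0.03,0,0],0],
    [[-0.03,0,0],0],
    [[-0.03,0,0],0],
  ],
)

```text
t: 13.25
eef_pos: [439.3, 37.4, 11.6]
tcp_rot: [-3.142, -0.0, 1.123]
ft_force: [0.0, -0.1, -0.9]
opening: 0.005
grip_force: 0.3
```

Emit:
arm_command(
  rows=[
    [[-0.036,0,0],0],
    [[-0.036,0,0],0],
    [[-0.036,0,0],0],
    [[-0.036,0,0],0],
    [[-0.036,0,0],0],
  ],
)

```text
t: 13.75
eef_pos: [419.9, -3.1, 11.6]
tcp_rot: [-3.142, -0.0, 1.124]
ft_force: [1.1, 0.7, -0.1]
opening: 0.005
grip_force: 0.4
```

Emit:
arm_command(
  rows=[
    [[0.13,0,0],0],
    [[0.13,0,-0.05],0],
    [[0,0,-0.18],0],
    [[0,0,-0.18],0],
    [[0.122,-0.116,0],0],
  ],
  claw=0.85,
)

```text
t: 14.25
eef_pos: [438.6, 94.4, 118.4]
tcp_rot: [3.134, -0.004, 1.12]
ft_force: [0.6, 0.7, -0.9]
opening: 0.367
grip_force: 0.0
```

Emit:
arm_command(
  rows=[
    [[0.122,-0.116,0],0],
    [[0.122,-0.116,0],0],
    [[0.122,-0.116,0],0],
    [[0.122,-0.116,0],0],
    [[0,0,0],-0.046],
  ],
)

```text
t: 14.75
eef_pos: [382.1, 259.3, 114.1]
tcp_rot: [3.141, -0.001, 1.27]
ft_force: [0.2, 0.2, -0.7]
opening: 0.788
grip_force: 0.0
```

Emit:
arm_command(
  rows=[
    [[0,0,0],-0.046],
    [[0,0,0],-0.046],
    [[0,0,0],0],
    [[0,0,0],0],
    [[0,0,0],0],
  ],
)

```text
t: 15.25
eef_pos: [383.5, 256.1, 114.1]
tcp_rot: [3.142, -0.0, 1.554]
ft_force: [-0.4, -0.6, -0.8]
opening: 0.847
grip_force: 0.0
```

```bash
python3 - <<'E'
from h import *
s=state(); p=np.array(s['eef_pos']); print(p,s['tcp_rot'][2],s['ft_force'])
a=1.123; O=np.array([426,10.5]); X=-np.array([np.cos(a),np.sin(a)]);Y=np.array([-X[1],X[0]])
im,d=viewer.read_camera('wrist'); cv2.imwrite('pics/g.png',im[:,:,::-1])
for q in models.mark_of('wrist','slide_carton_center')[:1]: print(q)
for c in('scene','side'):
    viewer.read_camera(c)
    for l in('filter_case_center','gate_pin','slide_carton_center'):
        for q in models.mark_of(c,l)[:1]: r=np.array(q['position']); print(c,l,r.round(),q['confidence'],(r[:2]-O)@X,(r[:2]-O)@Y)
E
```

```text
[383.53946737 256.10168904 114.14329373] 1.5537394823928459 [-0.39688229 -0.59538124 -0.79172761]
{'position': [383.7, 234.0, 13.6], 'confidence': 0.91}
scene filter_case_center [400. -57.  13.] 0.51 72.09867259782649 5.566094648083512
scene gate_pin [401. 101.  51.] 0.68 -70.93278703471988 -61.80638901834564
scene slide_carton_center [384. 233.  16.] 0.86 -182.16060674772186 -134.6477380029157
side filter_case_center [399. -56.  12.] 0.67 71.27677658635818 4.505676359702689
side gate_pin [400.  99.  53.] 0.49 -68.6139482404153 -62.24569147227468
side slide_carton_center [381. 236.  14.] 0.58 -184.2763663253576 -138.32653691147846
```

View pics/g.png

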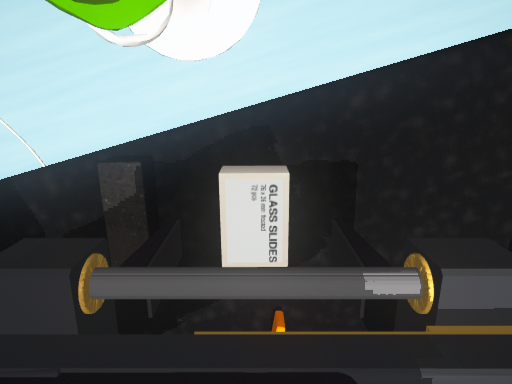

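The wrist view shows the carton centred at (255,215) and square to the tool. I'll grip it.

Emit:
arm_command(
  rows=[
    [[0,0,0.11],0],
    [[0,0,0.11],0],
    [[0,0,0.11],0],
    [[0,0,0.1],0],
    [[0,0,0],0],
  ],
)

```text
t: 16.25
eef_pos: [382.4, 255.8, 4.5]
tcp_rot: [-3.138, 0.002, 1.557]
ft_force: [0.9, -0.0, -0.1]
opening: 0.847
grip_force: 0.0
```

Emit:
arm_command(
  rows=[
    [[0,0,0],0],
    [[0,0,0],0],
    [[0,0,0],0],
    [[0,0,0],0],
    [[0,0,0],0],
  ],
  claw=0,
)

```text
t: 16.75
eef_pos: [383.7, 256.5, 7.5]
tcp_rot: [3.14, -0.001, 1.557]
ft_force: [-0.5, 0.0, 8.2]
opening: 0.575
grip_force: 30.0
```

Emit:
arm_command(
  rows=[
    [[0,0,0],0],
    [[0,0,-0.012],0],
    [[0,0,0],0],
    [[0,0,0],0],
    [[0,0,0],0],
  ],
)

```text
t: 17.25
eef_pos: [383.4, 256.4, 9.6]
tcp_rot: [-3.142, -0.0, 1.557]
ft_force: [-0.3, -0.2, -1.6]
opening: 0.575
grip_force: 30.0
```

Emit:
arm_command(
  rows=[
    [[0.002,0.144,0],0],
    [[0.002,0.144,0],0],
    [[0.002,0.144,0],0],
    [[0,0,0],0.046],
    [[0,0,0],0.046],
  ],
)

```text
t: 17.75
eef_pos: [492.1, 256.1, 9.2]
tcp_rot: [-3.141, 0.0, 1.262]
ft_force: [-0.7, 0.1, -2.2]
opening: 0.58
grip_force: 30.0
```

Emit:
arm_command(
  rows=[
    [[0,0,0],0.046],
    [[-0.165,0.047,0],0],
    [[-0.165,0.047,0],0],
    [[-0.165,0.047,0],0],
    [[-0.165,0.047,0],0],
  ],
)

```text
t: 18.25
eef_pos: [462.0, 86.0, 9.5]
tcp_rot: [-3.141, -0.0, 1.124]
ft_force: [1.1, -0.5, -2.0]
opening: 0.576
grip_force: 30.0
```

```bash
python3 - <<'E'
from h import *
s=state(); p=np.array(s['eef_pos']); print(p,s['tcp_rot'][2],s['ft_force'],s['opening'])
a=1.123; O=np.array([426,10.5]); X=-np.array([np.cos(a),np.sin(a)]);Y=np.array([-X[1],X[0]])
print('tcp',(p[:2]-O)@X,(p[:2]-O)@Y, tool(*(O-75*X-p[:2]),s['tcp_rot'][2]))
for c in('scene','side'):
    viewer.read_camera(c)
    for l in('slide_carton_center',):
        for q in models.mark_of(c,l)[:1]: r=np.array(q['position']); print(c,l,r.round(),q['confidence'],(r[:2]-O)@X,(r[:2]-O)@Y)
E
```

```text
[461.95060215  85.97966553   9.49999629] 1.1244216756345151 [ 1.07684616 -0.54717935 -2.030196  ] 0.5760444596212615
tcp -83.6035284329147 -0.2752034596295636 [-0.034  0.001]
scene slide_carton_center [454.  62.  19.] 0.66 -59.212914099788485 3.175028159098733
side slide_carton_center [449.  68.  14.] 0.55 -61.47197861150023 -3.9007493622712195
```

Emit:
arm_command(
  rows=[
    [[-0.028,0,0.005],0],
    [[-0.028,0,0],0],
    [[-0.028,0,0],0],
    [[-0.028,0,0],0],
    [[-0.028,0,0],0],
  ],
)

```text
t: 18.95
eef_pos: [447.2, 55.4, 8.4]
tcp_rot: [3.142, -0.0, 1.124]
ft_force: [0.2, 0.4, -1.9]
opening: 0.58
grip_force: 30.0
```

Emit:
arm_command(
  rows=[
    [[-0.026,0,0],0],
    [[-0.026,0,0],0],
    [[-0.026,0,0],0],
    [[-0.026,0,0],0],
    [[-0.016,0,0],0],
  ],
)

```text
t: 19.45
eef_pos: [434.2, 28.2, 8.4]
tcp_rot: [3.142, -0.0, 1.123]
ft_force: [-0.1, 0.3, -2.7]
opening: 0.581
grip_force: 30.0
```

Emit:
arm_command(
  rows=[
    [[0,0,0.004],0],
    [[0,0,0],0],
    [[0,0,0],0],
    [[0.03,0,0],0],
    [[0.05,0,0],0],
  ],
  claw=0.65,
)

```text
t: 19.95
eef_pos: [443.4, 47.2, 7.4]
tcp_rot: [-3.142, -0.0, 1.123]
ft_force: [-0.1, -0.0, -1.0]
opening: 0.651
grip_force: 0.0
```

Emit:
arm_command(
  rows=[
    [[0.05,0,0],0],
    [[0.06,0,-0.02],0],
    [[0,0,0],0],
    [[0,0,0],0],
    [[0,0,0],0],
  ],
)

```text
t: 20.45
eef_pos: [454.7, 71.6, 12.2]
tcp_rot: [-3.141, 0.0, 1.124]
ft_force: [-0.1, -0.9, -0.5]
opening: 0.651
grip_force: 0.0
```

Emit:
arm_command(
  rows=[
    [[0,0,0],0],
    [[0,0,0],0],
    [[0,0,0],0],
    [[0,0,0],0],
    [[0,0,0],0],
  ],
  claw=0,
)

```text
t: 20.95
eef_pos: [455.0, 71.5, 12.4]
tcp_rot: [3.142, -0.0, 1.124]
ft_force: [-0.7, -0.3, -0.1]
opening: 0.288
grip_force: 0.0
```

```bash
python3 - <<'E'
from h import *
s=state(); p=np.array(s['eef_pos']); print(p,s['tcp_rot'][2],s['ft_force'],s['opening'])
a=1.123; O=np.array([426,10.5]); X=-np.array([np.cos(a),np.sin(a)]);Y=np.array([-X[1],X[0]])
print('tcp',(p[:2]-O)@X,(p[:2]-O)@Y)
for c in('scene','side'):
    viewer.read_camera(c)
    for l in('slide_carton_center','filter_case_center','gate_pin'):
        for q in models.mark_of(c,l)[:1]: r=np.array(q['position']); print(c,l,r.round(),q['confidence'],(r[:2]-O)@X,(r[:2]-O)@Y)
E
```

```text
[454.98008023  71.45778056  12.39289609] 1.1237098768482345 [-0.67935515 -0.32433218 -0.13952643] 0.28841296059718907
tcp -67.49535350983004 -0.27076738674215484
scene slide_carton_center [426.   7.  15.] 0.56 3.115158317051593 1.829149709483696
scene gate_pin [400. 101.  54.] 0.65 -70.22938581515703 -62.57789839892213
side slide_carton_center [420.   9.  12.] 0.63 4.223951623401401 -4.405477577194645
side filter_case_center [391. -68.  12.] 0.47 86.05500338249706 2.84013958079858
side gate_pin [400.  99.  55.] 0.51 -68.16324652186239 -62.02920137805913
```

Emit:
arm_command(
  rows=[
    [[-0.026,0,0],0],
    [[-0.026,0,0],0],
    [[-0.026,0,0],0],
    [[-0.026,0,0],0],
    [[-0.026,0,0],0],
  ],
)

```text
t: 21.85
eef_pos: [440.8, 41.7, 12.4]
tcp_rot: [3.141, -0.0, 1.124]
ft_force: [0.4, 2.2, -0.7]
opening: -0.0
grip_force: 1.0
```

Emit:
arm_command(
  rows=[
    [[-0.026,0,0],0],
    [[-0.026,0,0],0],
    [[-0.026,0,0],0],
    [[-0.026,0,0],0],
    [[-0.026,0,0],0],
  ],
)

```text
t: 22.35
eef_pos: [426.6, 12.5, 12.4]
tcp_rot: [-3.142, -0.0, 1.124]
ft_force: [1.0, 1.9, -0.9]
opening: 0.004
grip_force: 1.0
```

Emit:
arm_command(
  rows=[
    [[0,0,0],0],
    [[0,0,0],0],
    [[0.1,0,0],0],
    [[0.1,0,0],0],
    [[0.05,0,-0.15],0],
  ],
)

```text
t: 22.85
eef_pos: [453.0, 70.6, 47.4]
tcp_rot: [-3.136, 0.003, 1.125]
ft_force: [1.0, -0.0, 0.6]
opening: 0.004
grip_force: 0.0
```

```bash
python3 - <<'E'
from h import *
s=state(); p=np.array(s['eef_pos']); print(p,s['tcp_rot'][2],s['ft_force'],s['opening'])
a=1.123; O=np.array([426,10.5]); X=-np.array([np.cos(a),np.sin(a)]);Y=np.array([-X[1],X[0]])
print('tcp',(p[:2]-O)@X,(p[:2]-O)@Y)
for c in('scene','side'):
    viewer.read_camera(c)
    for l in('slide_carton_center','filter_case_center','gate_pin'):
        for q in models.mark_of(c,l)[:1]: r=np.array(q['position']); print(c,l,r.round(),q['confidence'],(r[:2]-O)@X,(r[:2]-O)@Y)
E
```

```text
[453.0340293   70.59588299  47.41926032] 1.1245981977349229 [ 0.97953259 -0.03926611  0.58255984] 0.004459934449945812
tcp -65.87583458732443 -1.6517598075556639
scene slide_carton_center [406. -38.  19.] 0.41 52.14345884391648 2.3042785840233915
scene gate_pin [399. 102.  50.] 0.67 -70.78440510151796 -63.732001337037886
side slide_carton_center [403. -33.  14.] 0.45 49.356963147487946 -1.3638874064663258
side filter_case_center [ 372. -111.   13.] 0.65 132.90853639568417 4.378464703192661
side gate_pin [399. 102.  52.] 0.59 -70.65096673896429 -63.77884366190532
```

Emit:
arm_command(
  rows=[
    [[0,0,-0.12],0],
    [[0,0,0],0],
    [[0.011,-0.125,0],0],
    [[0.011,-0.125,0],0],
    [[0,0,0],0],
  ],
  claw=0.5,
)

```text
t: 23.75
eef_pos: [396.4, 101.9, 79.1]
tcp_rot: [-3.138, 0.002, 1.125]
ft_force: [-0.7, 0.5, 0.2]
opening: 0.366
grip_force: 0.0
```

Emit:
arm_command(
  rows=[
    [[0,0,0.06],0],
    [[0,0,0.06],0],
    [[0,0,0.044],0],
    [[0,0,0],0],
    [[0,0,0],0],
  ],
)

```text
t: 24.25
eef_pos: [400.0, 101.0, 38.6]
tcp_rot: [-3.141, 0.0, 1.123]
ft_force: [0.2, -0.2, 0.1]
opening: 0.498
grip_force: 0.0
```

Emit:
arm_command(
  rows=[
    [[0,0,0],0],
    [[0,0,0],0],
    [[0,0,0],0],
    [[0,0,0],0],
    [[0,0,0],0],
  ],
  claw=0,
)

```text
t: 24.75
eef_pos: [399.9, 101.3, 39.0]
tcp_rot: [3.141, -0.0, 1.124]
ft_force: [0.2, 0.7, 1.7]
opening: 0.143
grip_force: 30.1
```

```bash
python3 - <<'E'
from h import *
a=np.radians(np.linspace(76.8,-25.4,13)); p=63*np.c_[np.cos(a),np.sin(a)]
for d in np.diff(p,axis=0): print(tool(*d,1.124))
E
```

```text
[0.005 0.037]
[-0.     0.037]
[-0.006  0.037]
[-0.011  0.036]
[-0.016  0.034]
[-0.021  0.031]
[-0.026  0.027]
[-0.029  0.023]
[-0.032  0.019]
[-0.035  0.014]
[-0.036  0.008]
[-0.037  0.003]
```

Emit:
arm_command(
  rows=[
    [[0.005,0.037,0],0],
    [[0,0.037,0],0],
    [[-0.006,0.037,0],0],
    [[-0.011,0.036,0],0],
    [[-0.016,0.034,0],0],
  ],
)

```text
t: 25.25
eef_pos: [437.6, 75.0, 38.7]
tcp_rot: [-3.141, 0.0, 1.124]
ft_force: [-2.5, 3.8, -0.5]
opening: 0.141
grip_force: 30.0
```

Emit:
arm_command(
  rows=[
    [[-0.021,0.031,0],0],
    [[-0.026,0.027,0],0],
    [[-0.029,0.023,0],0],
    [[-0.032,0.019,0],0],
    [[-0.035,0.014,0],0],
  ],
)

```text
t: 25.75
eef_pos: [447.8, 30.1, 38.7]
tcp_rot: [-3.141, 0.0, 1.124]
ft_force: [-2.8, 5.5, -6.4]
opening: 0.141
grip_force: 30.0
```

Emit:
arm_command(
  rows=[
    [[-0.036,0.008,0],0],
    [[-0.03,0.002,0],0],
    [[-0.012,0,0],0],
    [[0,0,0],0],
    [[0,0,0],0],
  ],
)

```text
t: 26.25
eef_pos: [442.5, 11.8, 38.8]
tcp_rot: [3.14, -0.0, 1.124]
ft_force: [4.5, -3.3, -14.5]
opening: 0.138
grip_force: 30.0
```

Emit:
arm_command(
  rows=[
    [[-0.008,0,0],0],
    [[-0.008,0,0],0],
    [[0,0,0],0],
    [[0,0,0],0],
    [[0,0,0],0],
  ],
)

```text
t: 26.75
eef_pos: [441.0, 8.6, 38.8]
tcp_rot: [3.14, -0.001, 1.124]
ft_force: [5.3, -0.5, -15.3]
opening: 0.139
grip_force: 30.0
```

Emit:
arm_command(
  rows=[
    [[-0.008,0,0],0],
    [[0,0,0],0],
    [[0,0,0],0],
    [[0,0,0],0],
    [[0,0,0],0],
  ],
)

```text
t: 27.25
eef_pos: [440.7, 7.8, 38.8]
tcp_rot: [3.139, -0.002, 1.124]
ft_force: [10.4, 15.6, -17.4]
opening: 0.143
grip_force: 30.0
```

The gate has reached its stop: the push force rose to about 18 N. I'll release, lift clear and check.

Emit:
arm_command(
  rows=[
    [[0,0,0],0],
    [[0,0,0],0],
    [[0,0,0],0],
    [[0,0,-0.1],0],
    [[0,0,-0.15],0],
  ],
  claw=0.35,
)

```text
t: 27.75
eef_pos: [438.1, 6.8, 101.1]
tcp_rot: [-3.138, 0.001, 1.124]
ft_force: [0.2, -0.4, 0.5]
opening: 0.347
grip_force: 0.0
```

Emit:
arm_command(
  rows=[
    [[0.1,-0.1,-0.1],0],
    [[0.12,-0.12,-0.05],0],
    [[0.12,-0.12,0],0],
    [[0.12,-0.12,0],0],
    [[0.12,-0.12,0],0],
  ],
)

```text
t: 28.25
eef_pos: [370.2, 201.4, 139.4]
tcp_rot: [3.141, -0.001, 1.123]
ft_force: [1.1, 0.2, -0.6]
opening: 0.348
grip_force: 0.0
```

```bash
python3 - <<'E'
from h import *
s=state(); print(s['t'],s['eef_pos'],s['ft_force'])
a=1.123; O=np.array([426,10.5]); X=-np.array([np.cos(a),np.sin(a)]);Y=np.array([-X[1],X[0]])
ims=[]
for c in('scene','side'):
    im,_=viewer.read_camera(c); ims.append(im[:,:,::-1])
    for l in('slide_carton_center','filter_case_center','gate_pin','gate_hinge'):
        for q in models.mark_of(c,l)[:1]: r=np.array(q['position']); print(c,l,r.round(),q['confidence'],(r[:2]-O)@X,(r[:2]-O)@Y)
cv2.imwrite('pics/i.png',np.hstack([cv2.resize(ims[0][130:230,220:320],(400,400)),cv2.resize(ims[1][130:230,210:310],(400,400))]))
E
```

```text
28.25 [370.2373556  201.44844585 139.37301806] [ 1.05304369  0.15446804 -0.64910092]
scene slide_carton_center [405. -35.  17.] 0.52 50.02338861370564 1.174985788078163
scene filter_case_center [ 372. -113.   10.] 0.49 134.4877645636315 5.247969386079232
scene gate_pin [446.  10.  52.] 0.68 -8.48641169324947 17.667507367273956
scene gate_hinge [393.  40.  50.] 0.84 -12.169616813841648 -42.56607130807662
side slide_carton_center [402. -28.  12.] 0.83 45.32622416923307 -4.520332129438165
side filter_case_center [ 372. -113.   14.] 0.55 134.83414871437637 4.526846636394572
side gate_pin [446.  12.  56.] 0.62 -10.094760655942466 17.782457853155034
side gate_hinge [387.  39.  46.] 0.48 -9.077735945859075 -47.84814218020651
```

View pics/i.png

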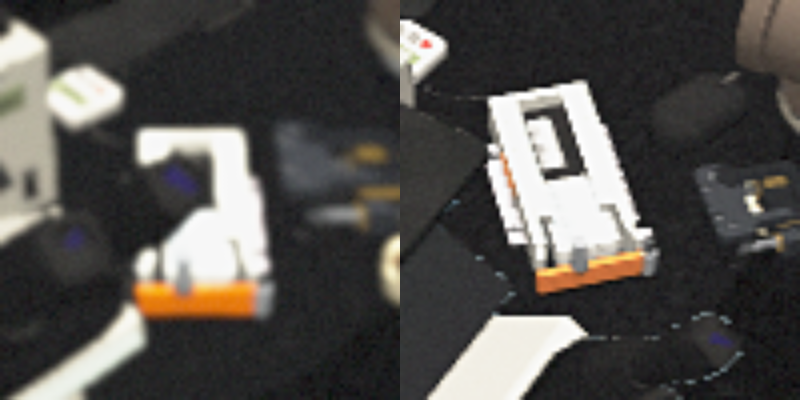

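Both crops show the gate shut across the mouth, with the carton and the case behind it in the lane. The gripper is well clear. Handing in.

```bash
python3 -c "
from cell import env; print(env.job_done())"
```

```text
the job is handed in; nothing more can be done
None
```

I loaded the filter case and then the slide carton into the dock, swung the gate shut to its stop, moved the arm clear and handed the job in at about 28 s; the hand-in gave no verdict.

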